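# Load the burn-in rail and lock its test head

## Robot

A 6-joint arm with a two-finger parallel gripper is mounted at the origin on the work surface. World frame = base frame: x ahead of the robot, y to its left, z up, the work surface at z = 0. Lengths are in m, angles in rad, forces in N, time in s.
With the tool pointing down it reaches from about 0.35 to 0.8 m from the base axis. Payload 7.3 kg.
Tool frame: the origin (TCP) lies on the centre line of the jaws, within the pads' length; the fingertips stand finger_overhang ahead of it and the grasp point (between the pads) lies 8 mm behind it (finger_overhang is the distance from the TCP to the fingertips, in m); z points along the fingers, y is the line along which they close (so a half turn about z gives the same grasp; the last joint's range is limited). The gripper opens to 85 mm and grips with 20 to 120 N. Pads are 22 mm wide; open, the fingers measure 114 mm over their backs; the gripper's body (76 mm by 85 mm) begins 54 mm behind the grasp point. The pads swing forward as they close: fully open they stand 13 mm farther back than shut.
Start: joints at [-1.397, 0.342, 1.524, -0, 1.275, -0.146], TCP at [0.165, -0.498, 0.242] pointing down, gripper open.
Joint ranges: [-2.53, 2.53], [-0.77, 2.02], [0.04, 2.7], [-1, 4.14], [0.28, 2.66], [-3.11, 3.11]. Speed limits (rad/s): [2.57, 2.57, 3.14, 3.14, 3.14, 3.14].

## Interface

Orientations are given as a unit quaternion [w, x, y, z].
In Python, from cell import state, get_image, get_calibration, close_job, finger_overhang gives the robot as it stands.
- The arm moves only by the shell command python3 -m pendant 'ROWS' [FORCE]. ROWS is JSON, a list of rows, each an object of numbers: "claw": the closure, from -1 (fully open) to 1 (shut), so that 0 is half open; "x", "y", "z": the shift along the world's x, y, z in units of 25 mm (1.0 is 25 mm); "spin": the turn about the world's z in units of 5 degrees (1.0 is 5 degrees). In form: [{"claw": .., "x": .., "y": .., "z": .., "spin": ..}, ...]. A call has 1 to 8 rows; each row is the pose to reach, as a shift and turn from the pose commanded when the call began; what a row does not reach only later rows make up. A row lasts 1/12 s, in which the tool goes at most 41.7 mm and 7.16 degrees, less where a joint would pass 70% of its speed; a pose out of reach is approached as far as the arm can. A call with a gripper value outside its range is refused whole. The fingers move at their own pace and stop on an object; FORCE is the grip in N (left out, the last holds). Time passes only in rows, so rows that repeat a pose let the fingers close. It gives the time, the measured TCP pose, the force, the opening and the grip force at its end, in the units of the state.
- state(): the state, without advancing time (a new reading comes with each control period).
- get_image(name): name is "scene" or "side" or "wrist"; returns (picture, depth): 420x560x3 uint8, blue, green, red; 420x560 float32, m along the optical axis (not along the pixel's ray), 0 where there is no reading.
- get_calibration(name): a dict with "fov_y" (degrees; the focal length in pixels is half the picture's height over the tangent of half this angle, whatever the lens; pixels are square), "cx", "cy" (the principal point, pixels), "D" ([k1, k2, p1, p2, k3] as OpenCV has them; the pictures are not rectified), "rvec" (rotation vector, rad) and "tvec" (3), from world to camera coordinates, as OpenCV has them. Camera axes: x right, y down, z forward; pixel columns grow to the right and rows downward; lengths in m; the calibration is good to about 2 mm. A picture is of the moment at which its call begins: read the wrist's pose just before it. get_calibration takes no time and is no camera call; for the wrist camera it gives the pose at the moment of the call.
- close_job(): hands the job in; it is judged then, once.
The state is a dict: "time_s": time; "joint_positions": joint angles; "qvel": joint speeds; "joint_torque": joint torques, N m; "eef_pos": TCP position; "ee_rot": TCP orientation; "force": force on the tool from outside, world axes, zero at the start; "moment": the same for the moment, N m; "width": opening from 0.0 (shut) to 1.0 (fully open); "grasp_force": force on a finger pad.
Only numpy, scipy, OpenCV 4.12 (cv2) and the standard library are available. Lean on these libraries where they do the work, as an engineer would, in place of code of your own. Each camera call takes 0.05 s, during which the arm holds its last target. There are 200 camera calls.

## Task

Load every small lamp module on the bench into the lane of the burn-in rail that ends in the test head with the black knob (the other lane is blanked off): stand it on the loading shelf, neck up, and push it along until the sprung pawl has clicked shut behind it. When all of them are in, turn the knob clockwise until the sprung pin drops into the notch of its cam. Leave the other things on the bench where they are.

Things in the scene. Friction and masses are not known exactly. Their poses are not given: they have to be found in the camera images.
- rig: Burn-in rail on the bench: dark steel base plate 550 x 180 x 10 mm with two parallel lanes along its x axis. Origin at bench height under the rail; the plate runs from x -245 to +305, y -90 to +90 mm; z up. Lamps enter at the -x end and travel towards +x. Lane centre lines at y +43 and -43 mm, lanes 74 mm wide, lane floor 10 mm above the bench.
- shelf_p (a point): Middle of the open loading shelf of the lane at y = +43 mm, on its floor (rail x = -195 mm, 10 mm above the bench). A lamp stands here before it is pushed along. The shelf is flat and open to x = -175 mm; from there flared guides, 37 mm above the bench, lead a lamp that is up to 6 mm off line into the lane.
- shelf_n (a point): The same for the lane at y = -43 mm.
- cover (a point): Rail x = -93 mm, y = 0, 41 mm above the bench: start of the flat cover strips. From here to x = +200 mm they lie over both lanes (undersides 37, tops 41 mm above the bench) and leave a 40 mm slot over each lane for the lamps' necks. Lamps cannot be lowered in or lifted out there, only slid in. Behind each pawl there is room for four lamps, with 19 mm to spare; the lanes are slick: pushing a row takes under 8 N.
- pawl_p (a joint): Angle (rad) of the steel pawl in the outer wall of the lane at y = +43 mm: pivot at rail x = -136, tip at x = -100 mm, reaching 21 mm into the lane. 0 = sprung shut, about 0.6 = pushed aside by a passing lamp (takes under 2 N). Once a lamp's centre is beyond about rail x = -64 mm (264 mm from the head's face) it snaps back to 0 and blocks the return.
- pawl_n (a joint): The same for the lane at y = -43 mm (mirror image).
- head: Test head: grey block 100 x 74 mm, 34 mm high, with a black bar knob on a steel cam disc, closing the far (+x) end of ONE of the two lanes; which one differs from start to start. Origin at the middle of its lower edge facing the lamps, on the lane's centre line, at rail x = +200 mm, 10 mm above the bench; axes parallel to the rail's (its lane lies along -x).
- blank: Plain dark steel blanking block 60 x 74 mm, 34 mm high, without knob, closing the end of the OTHER lane, which is out of use. Origin and axes as for the head.
- knob_mid (a point): Middle of the head's black knob bar, on the knob's upright axis (36 mm along x from the head's origin), 73 mm above the bench. The bar is 64 mm long, 16 mm thick, 34 mm high (56 to 90 mm above the bench), on a steel disc of 54 mm diameter (45 to 56 mm above the bench). The point's x axis lies along the bar.
- cam (a joint): Angle (rad) of the knob and its cam disc; grows as it is turned clockwise seen from above. At 0 the bar is parallel to the rail's x axis. The notch meets the pin at 1.50 (play about 0.05 either way); stop at 1.62. It starts between 0 and 0.6. Turning takes under 0.15 N m.
- follower (a joint): Travel (m) of the sprung brass pin that rides on the cam's rim, on the +x side of the disc: about 0.006 while on the rim, 0 when dropped into the notch, which then holds the knob.
- lamp1_mid (a point): Small lamp module (3 or all 4 of them are present; None = absent or held): round black finned base 70 mm across and 24 mm high, with a plain aluminium neck 32 mm across standing on its middle, up to 60 mm. Stands neck up. 0.2 kg or so. This point: on its axis, 30 mm above its underside; z along the neck.
- lamp2_mid (a point): Small lamp module (3 or all 4 of them are present; None = absent or held): round black finned base 70 mm across and 24 mm high, with a plain aluminium neck 32 mm across standing on its middle, up to 60 mm. Stands neck up. 0.2 kg or so. This point: on its axis, 30 mm above its underside; z along the neck.
- lamp3_mid (a point): Small lamp module (3 or all 4 of them are present; None = absent or held): round black finned base 70 mm across and 24 mm high, with a plain aluminium neck 32 mm across standing on its middle, up to 60 mm. Stands neck up. 0.2 kg or so. This point: on its axis, 30 mm above its underside; z along the neck.
- lamp4_mid (a point): Small lamp module (3 or all 4 of them are present; None = absent or held): round black finned base 70 mm across and 24 mm high, with a plain aluminium neck 32 mm across standing on its middle, up to 60 mm. Stands neck up. 0.2 kg or so. This point: on its axis, 30 mm above its underside; z along the neck.
- floodlamp: Bystander, not to be disturbed: large round floodlamp, 156 mm across, 70 mm high, lens up; origin at the centre of its underside.
- meter: Bystander, not to be disturbed: red handheld meter lying flat, 190 x 90 x 42 mm; origin at the centre of its underside.
- spool: Bystander, not to be disturbed: small spool of wire standing on end, 52 mm across, 42 mm high, among or near the lamp modules; origin at the centre of its underside.
- driver: Bystander, not to be disturbed: screwdriver, 190 mm long, lying; origin near the middle of its length.
- jar: Bystander, not to be disturbed: jar, 66 mm across, 90 mm high; origin at the centre of its underside.
- carton: Bystander, not to be disturbed: small cardboard carton, 110 x 80 x 60 mm; origin at the centre of its underside.
- mug: Bystander, not to be disturbed: white mug, 80 mm across, 90 mm high; origin at the centre of its underside.
There are look-alikes about, which are no part of the job. What is shaped like the part that bears lamp1_mid but blue or purple is not meant.

How it is judged:
By the outcome, as a careful person would: the job done as asked, in the order asked, and still so for the second after the job is handed in, with the robot touching nothing.
Of lamp1, lamp2, lamp3, lamp4 only 3 to 4 are there at a start; the rules pass over those that are not, and their reading is None.
At some moment in a run one of lamp1, lamp2, lamp3, lamp4 may be knocked a few centimetres aside while the robot is not near it.
Once in a run the grip may slacken for a moment while it holds something.
It also fails if it takes over 210 s, if anything falls off the work surface, if the arm or the gripper's body presses on something with over 40 N, if the wrist force passes 120 N, or if a joint passes its speed limit or range.

## Working session

There is one attempt and no reset: what is moved stays moved. The work goes in short steps, Python scripts to look and compute and a shell command to move; the robot and the scene stay as the last step left them, time stands still between calls to the robot, and variables do not carry over. Pictures are saved under pics/ and viewed, at most 14 in all, crops included, and the job is handed in when it is done.

```bash
mkdir -p pics
cat > h.py <<'E'
import numpy as np, cv2
from cell import *
def snap(n):
    c=get_calibration(n); im,d=get_image(n); return im,d,c
def K(c):
    f=210/np.tan(np.radians(c['fov_y'])/2); return np.array([[f,0,c['cx']],[0,f,c['cy']],[0,0,1.]])
def ray(c,u,v):
    p=cv2.undistortPoints(np.array([[[u,v]]],float),K(c),np.array(c['D'],float))[0,0]
    R=cv2.Rodrigues(np.array(c['rvec'],float))[0]; t=np.array(c['tvec'],float).ravel()
    return -R.T@t, R.T@np.array([p[0],p[1],1.])
def onz(c,u,v,z):
    o,r=ray(c,u,v); return o+r*(z-o[2])/r[2]
def bydepth(c,d,u,v):
    o,r=ray(c,u,v); return o+r*d[int(round(v)),int(round(u))]
def proj(c,P):
    return cv2.projectPoints(np.array(P,float).reshape(-1,3),np.array(c['rvec'],float),np.array(c['tvec'],float),K(c),np.array(c['D'],float))[0].reshape(-1,2)
E
python3 - <<'E'
from h import *
s=state();print(s, finger_overhang if not callable(finger_overhang) else finger_overhang())
for n in('scene','side','wrist'):
    im,d,c=snap(n);o,r=ray(c,280,210);print(n,o,r,c['fov_y'])
    cv2.imwrite(f'pics/{n}0.png',im if n!='scene' else cv2.resize(im,(800,600)))
    np.savez(f'{n}0.npz',d=d,im=im,c=c)
E
```

```text
{'time_s': 0.0, 'joint_positions': array([-1.39699702e+00,  3.42723915e-01,  1.52501557e+00, -9.18804932e-06,
        1.27540252e+00, -1.46000139e-01]), 'qvel': array([ 1.46358503e-03, -8.30858616e-04, -1.30380950e-05,  2.59527824e-04,
        1.01743584e-03, -1.22899163e-03]), 'joint_torque': array([ 5.64061538e-04, -4.33677864e+01, -2.46011549e+01, -1.50565816e-04,
        7.87834550e-03,  5.19279126e-06]), 'eef_pos': array([ 0.16499878, -0.49799269,  0.24162584]), 'ee_rot': array([-7.74537435e-04,  9.87242744e-01,  1.59220488e-01, -1.51608768e-05]), 'force': array([-0.41284382,  0.00967046, -0.40350758]), 'moment': array([ 0.00535957, -0.00224595, -0.03127323]), 'grasp_force': 0.0, 'width': 0.9985356513846191} 0.011
scene [ 1.16778788 -0.60197719  0.74747344] [-0.55482677  0.5887288  -0.58795608] 56.90585034232231
side [-0.09373203 -0.59414103  1.15057821] [ 0.44859244  0.44580584 -0.77473592] 56.69084642242085
wrist [ 0.2460722  -0.47092418  0.37258273] [-0.30671131 -0.09289818 -0.94729559] 65.21649781062956
```

View pics/scene0.png

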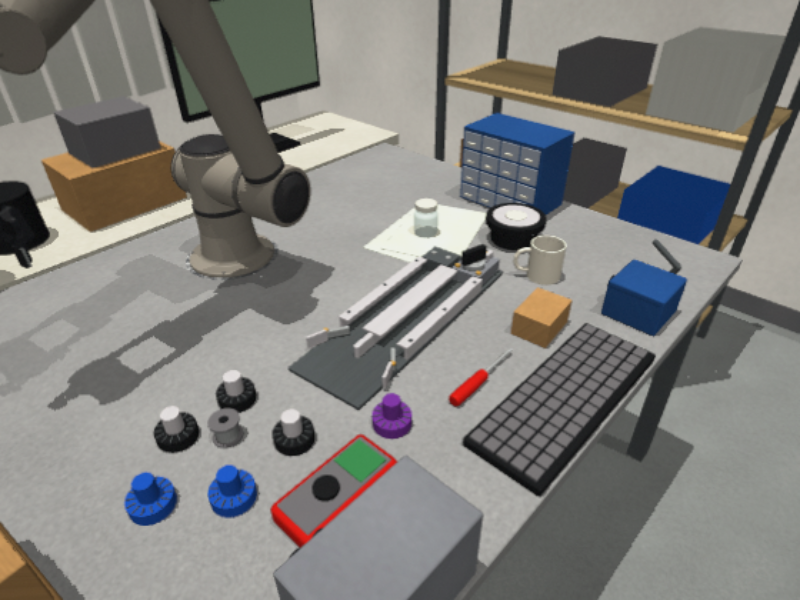

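View pics/side0.png

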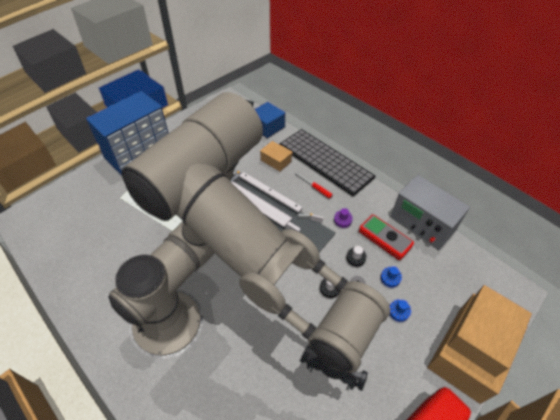

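The scene picture (800 px) shows:
- **Lamps:** black base with pale neck at (232,385), (171,425) and (291,428).
- **Look-alikes:** blue at (149,490) and (231,485), purple at (392,412), and the spool at (225,427). None of these is meant.
- **Rail:** the loading end is at (290-400, 370-400). The knob is at (473,255), on the lane towards the right.

Next I'll take close crops.

Run:
```python
import numpy as np,cv2
im=np.load('scene0.npz')['im']
cv2.imwrite('pics/c1.png',cv2.resize(im[245:370,80:247],(800,600),interpolation=cv2.INTER_CUBIC)) # scale 4.79
cv2.imwrite('pics/c2.png',cv2.resize(im[160:290,195:365],(785,600),interpolation=cv2.INTER_CUBIC)) # scale 4.615
```

```text
(no output)
```

View pics/c1.png

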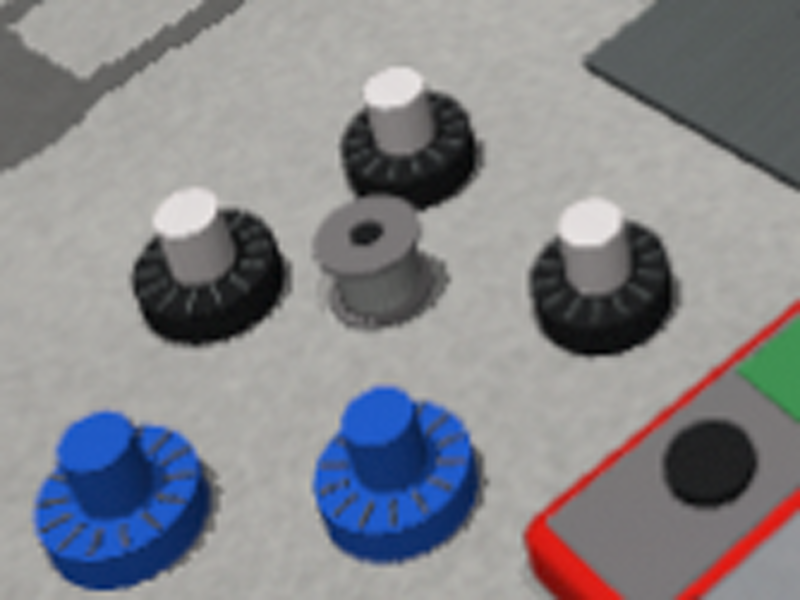

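View pics/c2.png

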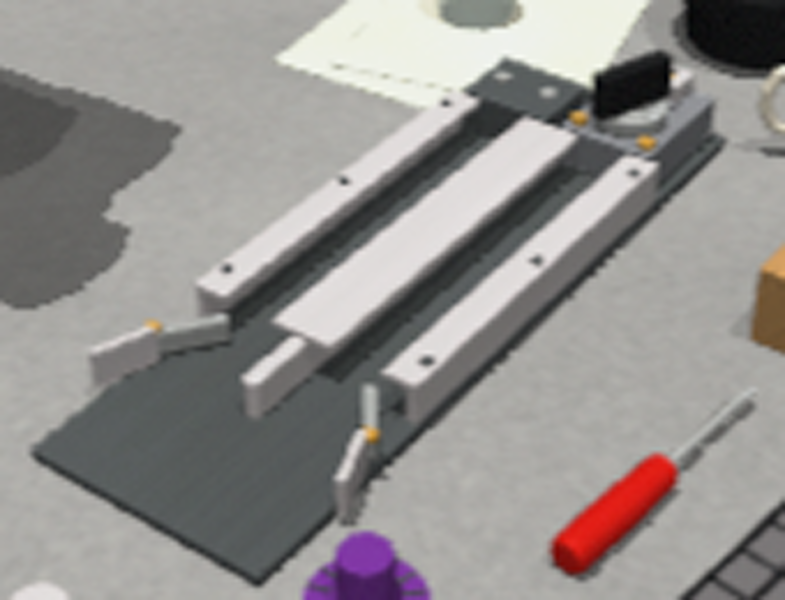

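```bash
cat >> h.py <<'E'
def fitrail(c,uv,P):
    from scipy.optimize import least_squares
    P=np.array(P,float);W=np.array([onz(c,u,v,z)[:2] for (u,v),z in zip(uv,P[:,2])])
    def tr(q): 
        C,S=np.cos(q[2]),np.sin(q[2]); return q[:2]+P[:,:2]@np.array([[C,S],[-S,C]])
    best=min((least_squares(lambda q:(tr(q)-W).ravel(),[.5,0,a]) for a in (0,1.5,3,-1.5)),key=lambda r:r.cost)
    return best.x,(tr(best.x)-W)
E
python3 - <<'E'
from h import *
z=np.load('scene0.npz',allow_pickle=True);c=z['c'].item();d=z['d']
for n,(u,v) in dict(A=(395,88),B=(187,212),C=(592,222),blue1=(97,440),blue2=(380,415)).items():
    u,v=80+u/4.79,245+v/4.8; p=onz(c,u,v,.06); print(n,p.round(4),bydepth(c,d,u,v).round(4),np.hypot(*p[:2]).round(3))
p=onz(c,80+366/4.79,245+232/4.8,.042);print('spool',p)
p=onz(c,195+365/4.615,160+550/4.615,.06);print('purple',p)
uv=[(36,455),(260,582),(722,138),(276,322),(326,347),(575,140),(525,118)]
uv=[(195+u/4.615,160+v/4.615) for u,v in uv]
P=[(-.245,.09,.01),(-.245,-.09,.01),(.305,-.09,.01),(-.093,.023,.041),(-.093,-.023,.041),(.2,-.023,.041),(.2,.023,.041)]
q,r=fitrail(c,uv,P);print(q.round(4),np.degrees(q[2]),r.round(4).tolist())
C,S=np.cos(q[2]),np.sin(q[2])
for n,x,y in(('shelf',-.195,-.043),('end',-.06,-.043),('knob',.236,-.043)): print(n,q[0]+C*x-S*y,q[1]+S*x+C*y)
E
```

```text
A [ 0.4537 -0.2843  0.06  ] [ 0.4549 -0.2849  0.0612] 0.535
B [ 0.4527 -0.4036  0.06  ] [ 0.4541 -0.4039  0.0613] 0.606
C [ 0.6067 -0.2721  0.06  ] [ 0.6075 -0.2726  0.061 ] 0.665
blue1 [ 0.5464 -0.4967  0.06  ] [ 0.548  -0.497   0.0618] 0.738
blue2 [ 0.6269 -0.4057  0.06  ] [ 0.6269 -0.4057  0.06  ] 0.747
spool [ 0.51317668 -0.34425963  0.042     ]
purple [ 0.70241058 -0.13220717  0.06      ]
[0.5241 0.0774 1.6939] 97.05221270366589 [[-0.004, -0.0019], [0.0011, 0.0], [0.0008, 0.0022], [-0.0006, -0.0027], [0.0045, -0.0007], [-0.0009, 0.0038], [-0.0011, -0.0007]]
shelf 0.5906707464305414 -0.11088642627518486
end 0.5740962856312907 0.023092255794814998
knob 0.537755245656637 0.31685292166681467
```

Crop 1 confirms three black-based lamps (A, B, C) with pale neck tops at (395,88), (187,212) and (592,222). The blue ones and the spool are excluded. Crop 2 shows that the knob head closes the right-hand lane, which is y = −43. Next I'll move above lamp A and turn the jaws to line up with the rail.

```bash
python3 -m pendant '[{"claw":-0.4,"x":1.4,"y":1.1,"spin":-1.1},{"claw":-0.4,"x":2.8,"y":2.2,"spin":-2.3},{"claw":-0.4,"x":4.2,"y":3.3,"spin":-2.3},{"claw":-0.4,"x":5.6,"y":4.3,"spin":-2.3},{"claw":-0.4,"x":7,"y":5.3,"spin":-2.3},{"claw":-0.4,"x":8.5,"y":6.3,"spin":-2.3},{"claw":-0.4,"x":10,"y":7.4,"spin":-2.3},{"claw":-0.4,"x":11.5,"y":8.5,"spin":-2.3}]' 30
python3 -m pendant '[{"claw":-0.4,"x":0,"y":0},{"claw":-0.4},{"claw":-0.4},{"claw":-0.4},{"claw":-0.4}]'
python3 - <<'E'
from h import *
s=state();print(s['eef_pos'],s['ee_rot'],s['width'],s['force'])
im,d,c=snap('wrist');np.savez('w1.npz',im=im,d=d,c=c);cv2.imwrite('pics/w1.png',im)
E
```

```text
[ 0.16501705 -0.49808057  0.2417948 ] [-5.85084007e-04  9.87242834e-01  1.59220738e-01 -6.13146566e-06] 0.9959548813642533 [ 0.40505089 -0.83950665  0.37753007]schema error: expected keys claw, x, y, z, spin
schema error: expected keys claw, x, y, z, spin
```

View pics/w1.png

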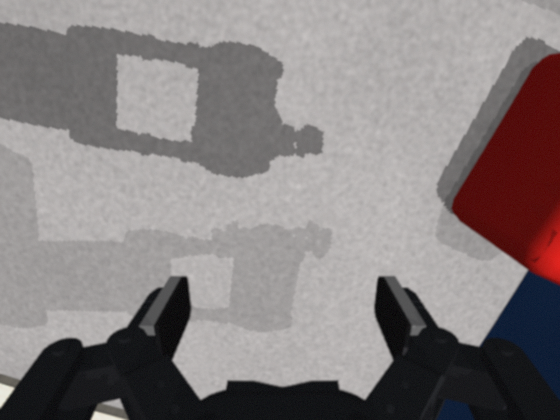

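All five keys are required in each row, so the arm didn't move. This picture shows only empty bench.

```bash
python3 -m pendant '[{"claw":-0.4,"x":1.4,"y":1.1,"z":0,"spin":-1.1},{"claw":-0.4,"x":2.8,"y":2.2,"z":0,"spin":-2.3},{"claw":-0.4,"x":4.2,"y":3.3,"z":0,"spin":-2.3},{"claw":-0.4,"x":5.6,"y":4.3,"z":0,"spin":-2.3},{"claw":-0.4,"x":7,"y":5.3,"z":0,"spin":-2.3},{"claw":-0.4,"x":8.5,"y":6.3,"z":0,"spin":-2.3},{"claw":-0.4,"x":10,"y":7.4,"z":0,"spin":-2.3},{"claw":-0.4,"x":11.5,"y":8.5,"z":0,"spin":-2.3}]' 30
python3 -m pendant '[{"claw":-0.4,"x":0,"y":0,"z":0,"spin":0},{"claw":-0.4,"x":0,"y":0,"z":0,"spin":0},{"claw":-0.4,"x":0,"y":0,"z":0,"spin":0},{"claw":-0.4,"x":0,"y":0,"z":0,"spin":0}]'
python3 - <<'E'
from h import *
s=state();print(s['eef_pos'],s['ee_rot'],s['width'],s['force'])
im,d,c=snap('wrist');np.savez('w1.npz',im=im,d=d,c=c);cv2.imwrite('pics/w1b.png',im)
E
```

```text
time_s: 0.87
eef_pos: [0.4344, -0.2986, 0.2423]
ee_rot: [0.0, 0.998, 0.059, -0.0]
force: [0.5, -0.1, 0.1]
width: 0.698
grasp_force: 0.0
time_s: 1.2
eef_pos: [0.4321, -0.3009, 0.2422]
ee_rot: [0.0, 0.998, 0.059, -0.0]
force: [-0.1, -0.2, 0.3]
width: 0.7
grasp_force: 0.0
[ 0.43205446 -0.30094718  0.24220459] [ 2.96284329e-05  9.98267312e-01  5.88411547e-02 -3.03937298e-04] 0.6996483530410101 [-0.09584065 -0.15810664  0.30404226]
```

View pics/w1b.png

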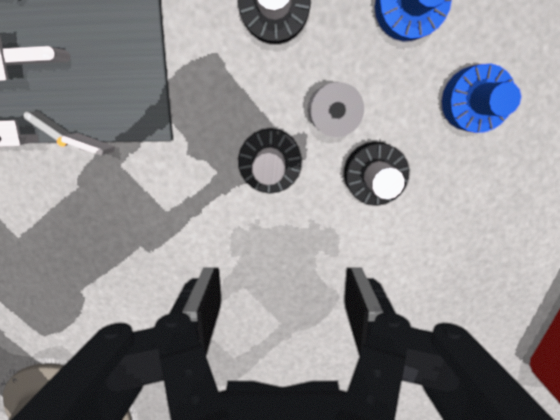

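The wrist view shows lamp A's neck top at (268,166), B's at (388,184), the spool at (337,110), and the shelf plate corner at (171,139).

Run:
```python
from h import *
z=np.load('w1.npz',allow_pickle=True);c=z['c'].item();d=z['d']
for n,u,v,h in(('A',268,166,.06),('B',388,184,.06),('corner',171,139,.01),('spool',337,110,.042)): print(n,onz(c,u,v,h).round(4),bydepth(c,d,u,v).round(4))
```

```text
A [ 0.4543 -0.2837  0.06  ] [ 0.454  -0.2837  0.0585]
B [ 0.4506 -0.403   0.06  ] [ 0.4501 -0.4038  0.0579]
corner [ 0.4619 -0.1738  0.01  ] [ 0.4616 -0.1732  0.0081]
spool [ 0.5133 -0.344   0.042 ] [ 0.5134 -0.3437  0.0439]
```

```bash
python3 -m pendant '[{"claw":-0.4,"x":0.89,"y":0.69,"z":-1,"spin":0},{"claw":-0.4,"x":0.89,"y":0.69,"z":-2.5,"spin":0},{"claw":-0.4,"x":0.89,"y":0.69,"z":-4,"spin":0},{"claw":-0.4,"x":0.89,"y":0.69,"z":-5.5,"spin":0},{"claw":-0.4,"x":0.89,"y":0.69,"z":-6.6,"spin":0},{"claw":-0.4,"x":0.89,"y":0.69,"z":-7.3,"spin":0},{"claw":-0.4,"x":0.89,"y":0.69,"z":-7.8,"spin":0},{"claw":-0.4,"x":0.89,"y":0.69,"z":-7.8,"spin":0}]'
python3 -m pendant '[{"claw":1,"x":0,"y":0,"z":0,"spin":0},{"claw":1,"x":0,"y":0,"z":0,"spin":0},{"claw":1,"x":0,"y":0,"z":0,"spin":0},{"claw":1,"x":0,"y":0,"z":0,"spin":0},{"claw":1,"x":0,"y":0,"z":0,"spin":0},{"claw":1,"x":0,"y":0,"z":0,"spin":0},{"claw":1,"x":0,"y":0,"z":0,"spin":0},{"claw":1,"x":0,"y":0,"z":0,"spin":0}]' 40
```

```text
time_s: 1.92
eef_pos: [0.4529, -0.283, 0.0447]
ee_rot: [-0.002, 0.998, 0.058, -0.002]
force: [-1.0, 0.7, 0.7]
width: 0.697
grasp_force: 0.0
time_s: 2.58
eef_pos: [0.4557, -0.2838, 0.0487]
ee_rot: [0.001, 0.998, 0.06, 0.001]
force: [-2.3, -0.8, 7.4]
width: 0.358
grasp_force: 40.5
```

```bash
python3 -m pendant '[{"claw":1,"x":0,"y":0,"z":0.8,"spin":0},{"claw":1,"x":0,"y":0,"z":2,"spin":0},{"claw":1,"x":0,"y":0,"z":3.4,"spin":0},{"claw":1,"x":0.3,"y":1,"z":4.8,"spin":0},{"claw":1,"x":0.7,"y":2.2,"z":6,"spin":0},{"claw":1,"x":1.1,"y":3.6,"z":7,"spin":0},{"claw":1,"x":1.5,"y":5,"z":8,"spin":0},{"claw":1,"x":1.8,"y":6.4,"z":8,"spin":0}]'
python3 -m pendant '[{"claw":1,"x":0,"y":0.8,"z":0,"spin":0},{"claw":1,"x":0,"y":0.8,"z":0,"spin":0},{"claw":1,"x":0,"y":0.8,"z":0,"spin":0},{"claw":1,"x":0,"y":0.8,"z":0,"spin":0},{"claw":1,"x":0,"y":0.8,"z":0,"spin":0}]'
python3 - <<'E'
from h import *
im,d,c=snap('wrist');np.savez('w2.npz',im=im,d=d,c=c);cv2.imwrite('pics/w2.png',cv2.resize(im,(800,600)))
E
```

```text
time_s: 3.25
eef_pos: [0.5014, -0.1243, 0.2514]
ee_rot: [0.002, 0.998, 0.059, 0.003]
force: [1.3, -0.3, -1.6]
width: 0.36
grasp_force: 40.4
time_s: 3.67
eef_pos: [0.4996, -0.1055, 0.2468]
ee_rot: [0.0, 0.998, 0.059, -0.0]
force: [-0.9, 0.2, -1.7]
width: 0.36
grasp_force: 40.4
```

View pics/w2.png

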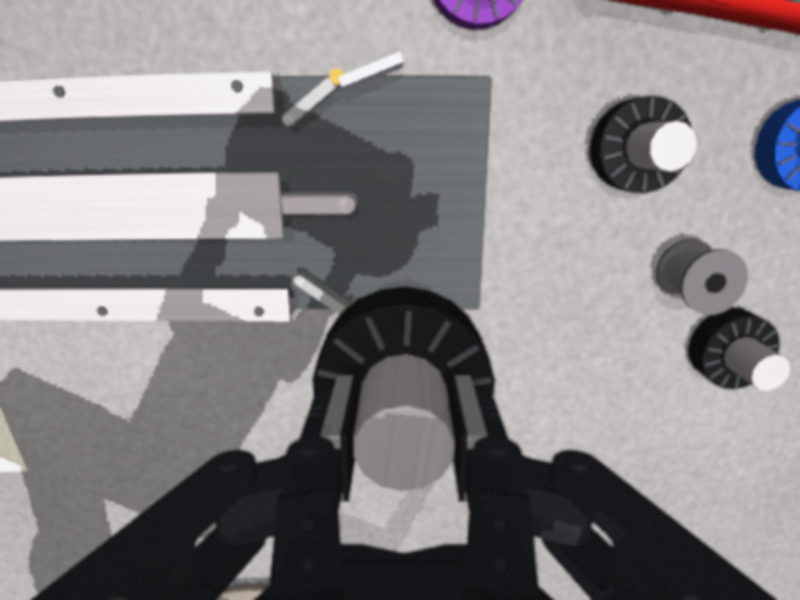

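The lamp is held upright. The shelf plate corners are at (491,76) and (480,308), and the centre cover's end corners are at (279,174) and (283,238). I'll refine the rail fit with these.

Run:
```python
from h import *
c=np.load('w2.npz',allow_pickle=True)['c'].item();d=np.load('w2.npz')['d']
k=1.4286
uv=[(491/k,76/k),(480/k,308/k),(279/k,174/k),(283/k,238/k),(273/k,115/k),(289/k,290/k)]
P=[(-.245,-.09,.01),(-.245,.09,.01),(-.093,-.023,.041),(-.093,.023,.041),(-.093,-.063,.041),(-.093,.063,.041)]
q,r=fitrail(c,uv,P);print(q.round(4),np.degrees(q[2]),(r*1000).round(1).tolist())
# strip edge line directions
for a,b in(((20,177),(270,174)),((20,241),(270,238)),((20,118),(260,115))):
    A=onz(c,a[0]/k,a[1]/k,.041);B=onz(c,b[0]/k,b[1]/k,.041);print(np.degrees(np.arctan2(*(A-B)[1::-1])),B)
C,S=np.cos(q[2]),np.sin(q[2])
for n,x,y in(('shelf',-.195,-.043),('end',-.055,-.043),('knob',.236,-.043)): print(n,q[0]+C*x-S*y,q[1]+S*x+C*y)
p=onz(c,673/k,146/k,.06);print('C',p); p=onz(c,771/k,373/k,.06);print('B',p)
for u,v in((100,205),(350,205),(440,120)):print(bydepth(c,d,u/k,v/k))
```

```text
[0.5189 0.0794 1.6953] 97.13571458604198 [[1.3, -0.4], [-1.1, -1.2], [0.0, 0.9], [-0.5, -0.2], [1.2, 0.1], [-0.9, 0.8]]
96.33212287682187 [ 0.55249825 -0.00460438  0.041     ]
96.87955922033662 [ 0.50698674 -0.00605357  0.041     ]
95.82972961923556 [0.59083708 0.00361331 0.041     ]
shelf 0.5857460170426896 -0.10877601071255305
end 0.56835521564024 0.030139647247881925
knob 0.5322071927251486 0.3188857648656432
C [ 0.60466536 -0.27117996  0.06      ]
B [ 0.45118624 -0.40266586  0.06      ]
[0.51710562 0.12123313 0.03847268]
[ 0.5367882  -0.06177614  0.03694492]
[ 0.6029495  -0.11986192  0.00907575]
```

```bash
python3 -m pendant '[{"claw":1,"x":1.2,"y":-0.1,"z":0,"spin":0},{"claw":1,"x":2.4,"y":-0.3,"z":0,"spin":0},{"claw":1,"x":3.47,"y":-0.33,"z":-0.5,"spin":0},{"claw":1,"x":3.47,"y":-0.33,"z":-2,"spin":0},{"claw":1,"x":3.47,"y":-0.33,"z":-3.5,"spin":0},{"claw":1,"x":3.47,"y":-0.33,"z":-5,"spin":0},{"claw":1,"x":3.47,"y":-0.33,"z":-5.6,"spin":0},{"claw":1,"x":3.47,"y":-0.33,"z":-5.6,"spin":0}]'
python3 -m pendant '[{"claw":1,"x":0,"y":0,"z":-0.5,"spin":0},{"claw":1,"x":0,"y":0,"z":-0.9,"spin":0},{"claw":1,"x":0,"y":0,"z":-1.3,"spin":0},{"claw":1,"x":0,"y":0,"z":-1.6,"spin":0},{"claw":1,"x":0,"y":0,"z":-1.8,"spin":0},{"claw":1,"x":0,"y":0,"z":-1.8,"spin":0},{"claw":1,"x":0,"y":0,"z":-1.8,"spin":0}]'
python3 - <<'E'
from h import *
im,d,c=snap('scene');np.savez('s3.npz',im=im,d=d,c=c);cv2.imwrite('pics/s3.png',cv2.resize(im[170:320,180:380],(800,600),interpolation=cv2.INTER_CUBIC))
E
```

```text
time_s: 4.38
eef_pos: [0.5836, -0.1131, 0.1019]
ee_rot: [-0.002, 0.998, 0.059, -0.005]
force: [-1.9, -0.4, -2.5]
width: 0.359
grasp_force: 40.3
time_s: 4.97
eef_pos: [0.5867, -0.1128, 0.0623]
ee_rot: [0.0, 0.998, 0.06, 0.0]
force: [0.0, 0.1, -2.1]
width: 0.358
grasp_force: 40.4
```

View pics/s3.png

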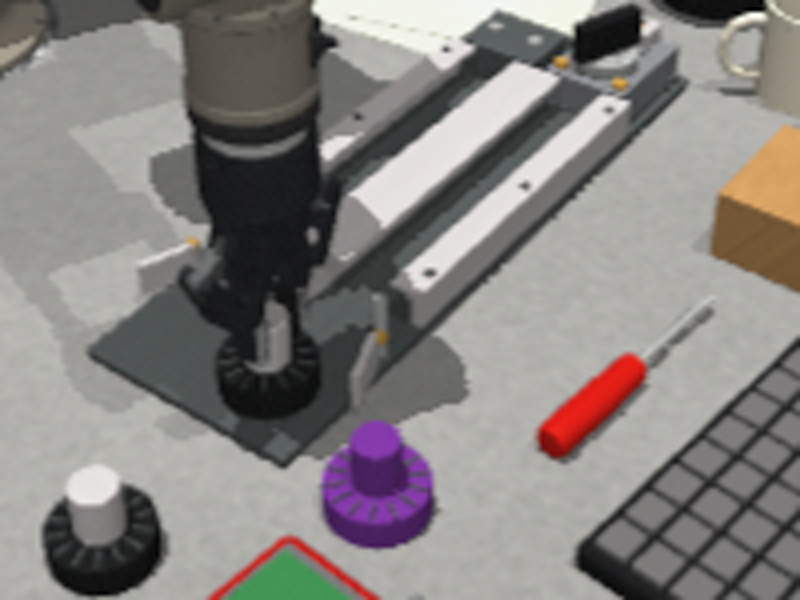

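The lamp hangs over the correct lane's shelf at about (265,370) in the crop, clear of the guides. I'll lower it and slide it in.

```bash
python3 -m pendant '[{"claw":1,"x":0,"y":0,"z":-0.08,"spin":0},{"claw":1,"x":0,"y":0,"z":-0.12,"spin":0},{"claw":1,"x":0,"y":0,"z":-0.12,"spin":0},{"claw":1,"x":0,"y":0,"z":-0.12,"spin":0}]' 25
python3 -m pendant '[{"claw":1,"x":-0.06,"y":0.5,"z":0,"spin":0},{"claw":1,"x":-0.12,"y":1,"z":0,"spin":0},{"claw":1,"x":-0.18,"y":1.5,"z":0,"spin":0},{"claw":1,"x":-0.24,"y":2,"z":0,"spin":0},{"claw":1,"x":-0.3,"y":2.5,"z":0,"spin":0},{"claw":1,"x":-0.3,"y":2.5,"z":0,"spin":0}]'
```

```text
time_s: 5.35
eef_pos: [0.5866, -0.1128, 0.0592]
ee_rot: [0.0, 0.998, 0.06, 0.0]
force: [0.2, -0.9, -2.0]
width: 0.36
grasp_force: 40.4
time_s: 5.85
eef_pos: [0.5798, -0.0471, 0.0597]
ee_rot: [-0.0, 0.998, 0.061, 0.001]
force: [4.2, 0.6, -1.7]
width: 0.365
grasp_force: 27.7
```

```bash
python3 -m pendant '[{"claw":1,"x":0.08,"y":0,"z":-0.04,"spin":0},{"claw":1,"x":0.02,"y":0.5,"z":-0.04,"spin":0},{"claw":1,"x":-0.04,"y":1,"z":-0.04,"spin":0},{"claw":1,"x":-0.1,"y":1.5,"z":-0.04,"spin":0},{"claw":1,"x":-0.1,"y":1.5,"z":-0.04,"spin":0}]'
python3 -m pendant '[{"claw":1,"x":-0.06,"y":0.5,"z":0,"spin":0},{"claw":1,"x":-0.12,"y":1,"z":0,"spin":0},{"claw":1,"x":-0.18,"y":1.5,"z":0,"spin":0},{"claw":1,"x":-0.24,"y":2.1,"z":0,"spin":0},{"claw":1,"x":-0.24,"y":2.1,"z":0,"spin":0}]'
```

```text
time_s: 6.27
eef_pos: [0.5764, -0.0102, 0.0587]
ee_rot: [-0.0, 0.998, 0.06, 0.0]
force: [-0.0, 1.5, 5.8]
width: 0.363
grasp_force: 28.4
time_s: 6.68
eef_pos: [0.5702, 0.0429, 0.0587]
ee_rot: [-0.0, 0.998, 0.06, 0.0]
force: [-0.5, 1.6, 6.8]
width: 0.36
grasp_force: 28.4
```

```bash
python3 -m pendant '[{"claw":-0.3,"x":0,"y":0,"z":0,"spin":0},{"claw":-0.3,"x":0,"y":0,"z":0,"spin":0},{"claw":-0.3,"x":0,"y":0,"z":0,"spin":0},{"claw":-0.3,"x":0,"y":0,"z":0.6,"spin":0},{"claw":-0.4,"x":0,"y":0,"z":2,"spin":0},{"claw":-0.4,"x":0,"y":-0.8,"z":3.5,"spin":0},{"claw":-0.4,"x":0,"y":-2.2,"z":5,"spin":0},{"claw":-0.4,"x":0,"y":-3.6,"z":6,"spin":0}]'
python3 -m pendant '[{"claw":-0.4,"x":0,"y":-1.4,"z":0,"spin":0},{"claw":-0.4,"x":0,"y":-2.8,"z":0,"spin":0},{"claw":-0.4,"x":0,"y":-4.2,"z":0,"spin":0},{"claw":-0.4,"x":0,"y":-5.6,"z":0,"spin":0},{"claw":-0.4,"x":0,"y":-7,"z":0,"spin":0},{"claw":-0.4,"x":0,"y":-7,"z":0,"spin":0},{"claw":-0.4,"x":0,"y":-7,"z":0,"spin":0}]'
python3 - <<'E'
from h import *
im,d,c=snap('wrist');np.savez('w4.npz',im=im,d=d,c=c);cv2.imwrite('pics/w4.png',im)
E
```

```text
time_s: 7.35
eef_pos: [0.5707, -0.0411, 0.2033]
ee_rot: [0.0, 0.998, 0.06, 0.001]
force: [0.9, -0.0, 0.4]
width: 0.698
grasp_force: 0.0
time_s: 7.93
eef_pos: [0.5698, -0.2181, 0.2002]
ee_rot: [-0.0, 0.998, 0.057, -0.001]
force: [0.2, 0.3, -0.1]
width: 0.701
grasp_force: 0.0
```

View pics/w4.png

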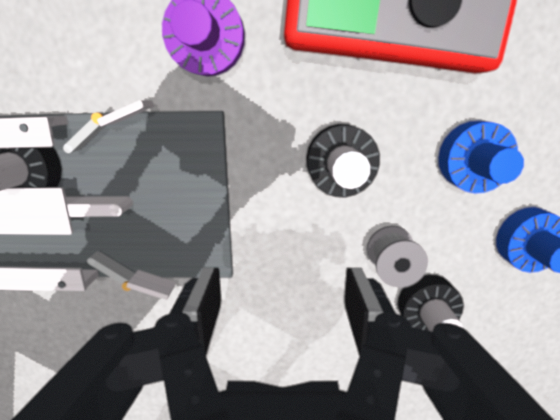

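Lamp A sits in the lane past the pawl, and the pawl is shut (tip near (68,148)). C's neck top is at (352,170), and B is partly hidden at (447,318).

Run:
```python
from h import *
z=np.load('w4.npz',allow_pickle=True);c=z['c'].item();d=z['d']
for n,u,v,h in(('C',352,170,.06),('B',447,318,.06),('spool',403,265,.042)): print(n,onz(c,u,v,h).round(4),bydepth(c,d,u,v).round(4))
```

```text
C [ 0.6052 -0.272   0.06  ] [ 0.6051 -0.2722  0.0592]
B [ 0.4683 -0.3959  0.06  ] [ 0.4654 -0.3989  0.0557]
spool [ 0.5136 -0.3448  0.042 ] [ 0.5139 -0.3445  0.0426]
```

```bash
python3 -m pendant '[{"claw":-0.4,"x":0.7,"y":-1.1,"z":0,"spin":0},{"claw":-0.4,"x":1.42,"y":-2.16,"z":-0.4,"spin":0},{"claw":-0.4,"x":1.42,"y":-2.16,"z":-1.8,"spin":0},{"claw":-0.4,"x":1.42,"y":-2.16,"z":-3.2,"spin":0},{"claw":-0.4,"x":1.42,"y":-2.16,"z":-4.6,"spin":0},{"claw":-0.4,"x":1.42,"y":-2.16,"z":-5.6,"spin":0},{"claw":-0.4,"x":1.42,"y":-2.16,"z":-6.1,"spin":0},{"claw":-0.4,"x":1.42,"y":-2.16,"z":-6.1,"spin":0}]'
python3 -m pendant '[{"claw":1,"x":0,"y":0,"z":0,"spin":0},{"claw":1,"x":0,"y":0,"z":0,"spin":0},{"claw":1,"x":0,"y":0,"z":0,"spin":0},{"claw":1,"x":0,"y":0,"z":0,"spin":0},{"claw":1,"x":0,"y":0,"z":0,"spin":0},{"claw":1,"x":0,"y":0,"z":0,"spin":0},{"claw":1,"x":0,"y":0,"z":0,"spin":0}]' 40
```

```text
time_s: 8.65
eef_pos: [0.6046, -0.2677, 0.0452]
ee_rot: [-0.002, 0.998, 0.06, -0.003]
force: [-0.0, -0.7, -0.2]
width: 0.705
grasp_force: 0.0
time_s: 9.23
eef_pos: [0.6076, -0.2706, 0.0513]
ee_rot: [0.001, 0.998, 0.06, 0.002]
force: [0.4, 1.3, 7.2]
width: 0.362
grasp_force: 40.4
```

```bash
python3 -m pendant '[{"claw":1,"x":0,"y":0,"z":0.8,"spin":0},{"claw":1,"x":0,"y":0,"z":2,"spin":0},{"claw":1,"x":0,"y":0.4,"z":3.2,"spin":0},{"claw":1,"x":-0.2,"y":1.6,"z":3.5,"spin":0},{"claw":1,"x":-0.4,"y":3,"z":3.5,"spin":0},{"claw":1,"x":-0.6,"y":4.4,"z":3.5,"spin":0},{"claw":1,"x":-0.7,"y":5.6,"z":3.5,"spin":0},{"claw":1,"x":-0.7,"y":6.3,"z":3.2,"spin":0}]'
python3 -m pendant '[{"claw":1,"x":0,"y":0,"z":-0.8,"spin":0},{"claw":1,"x":0,"y":0,"z":-1.6,"spin":0},{"claw":1,"x":0,"y":0,"z":-2,"spin":0},{"claw":1,"x":0,"y":0,"z":-2.2,"spin":0},{"claw":1,"x":0,"y":0,"z":-2.2,"spin":0},{"claw":1,"x":0,"y":0,"z":-2.2,"spin":0}]'
```

```text
time_s: 9.9
eef_pos: [0.5885, -0.1097, 0.1306]
ee_rot: [0.0, 0.998, 0.06, 0.001]
force: [0.8, -0.9, -2.0]
width: 0.361
grasp_force: 40.2
time_s: 10.4
eef_pos: [0.589, -0.1131, 0.0742]
ee_rot: [0.0, 0.998, 0.059, 0.0]
force: [0.3, 0.0, -1.7]
width: 0.356
grasp_force: 40.2
```

```bash
python3 -m pendant '[{"claw":1,"x":0,"y":0,"z":-0.3,"spin":0},{"claw":1,"x":0,"y":0,"z":-0.5,"spin":0},{"claw":1,"x":0,"y":0,"z":-0.6,"spin":0},{"claw":1,"x":0,"y":0,"z":-0.6,"spin":0}]' 25
python3 -m pendant '[{"claw":1,"x":-0.06,"y":0.5,"z":0,"spin":0},{"claw":1,"x":-0.12,"y":1,"z":0,"spin":0},{"claw":1,"x":-0.18,"y":1.5,"z":0,"spin":0},{"claw":1,"x":-0.24,"y":2,"z":0,"spin":0},{"claw":1,"x":-0.29,"y":2.5,"z":0,"spin":0},{"claw":1,"x":-0.35,"y":3,"z":0,"spin":0},{"claw":1,"x":-0.35,"y":3,"z":0,"spin":0}]'
```

```text
time_s: 10.73
eef_pos: [0.5898, -0.1132, 0.0605]
ee_rot: [0.001, 0.998, 0.059, 0.002]
force: [-1.8, -0.6, 9.4]
width: 0.357
grasp_force: 42.2
time_s: 11.32
eef_pos: [0.5809, -0.0362, 0.0605]
ee_rot: [0.0, 0.998, 0.06, 0.002]
force: [-2.3, 1.3, 9.9]
width: 0.356
grasp_force: 42.3
```

```bash
python3 -m pendant '[{"claw":1,"x":-0.09,"y":0.4,"z":0.02,"spin":0},{"claw":1,"x":-0.13,"y":0.8,"z":0.02,"spin":0},{"claw":1,"x":-0.18,"y":1.2,"z":0.02,"spin":0},{"claw":1,"x":-0.23,"y":1.6,"z":0.02,"spin":0},{"claw":1,"x":-0.23,"y":1.6,"z":0.02,"spin":0}]'
python3 -m pendant '[{"claw":1,"x":-0.05,"y":0.4,"z":0,"spin":0},{"claw":1,"x":-0.1,"y":0.8,"z":0,"spin":0},{"claw":1,"x":-0.14,"y":1.2,"z":0,"spin":0},{"claw":1,"x":-0.18,"y":1.55,"z":0,"spin":0},{"claw":1,"x":-0.18,"y":1.55,"z":0,"spin":0}]'
```

```text
time_s: 11.73
eef_pos: [0.575, 0.0038, 0.0606]
ee_rot: [0.0, 0.998, 0.06, 0.002]
force: [-1.2, 2.1, 8.3]
width: 0.353
grasp_force: 42.1
time_s: 12.15
eef_pos: [0.5708, 0.0425, 0.0606]
ee_rot: [0.0, 0.998, 0.06, 0.002]
force: [-0.0, 1.7, 7.9]
width: 0.354
grasp_force: 42.1
```

```bash
python3 -m pendant '[{"claw":-0.3,"x":0,"y":0,"z":0,"spin":0},{"claw":-0.3,"x":0,"y":0,"z":0,"spin":0},{"claw":-0.3,"x":0,"y":0,"z":0,"spin":0},{"claw":-0.3,"x":0,"y":0,"z":0.6,"spin":0},{"claw":-0.4,"x":0,"y":0,"z":2,"spin":0},{"claw":-0.4,"x":-0.3,"y":-0.8,"z":3.5,"spin":0},{"claw":-0.4,"x":-0.7,"y":-2.2,"z":5,"spin":0},{"claw":-0.4,"x":-1.1,"y":-3.5,"z":6,"spin":0}]'
python3 -m pendant '[{"claw":-0.4,"x":-0.4,"y":-1.3,"z":0,"spin":0},{"claw":-0.4,"x":-0.9,"y":-2.6,"z":0,"spin":0},{"claw":-0.4,"x":-1.3,"y":-3.9,"z":0,"spin":0},{"claw":-0.4,"x":-1.7,"y":-5.2,"z":0,"spin":0},{"claw":-0.4,"x":-2.2,"y":-6.5,"z":0,"spin":0},{"claw":-0.4,"x":-2.6,"y":-7.8,"z":0,"spin":0},{"claw":-0.4,"x":-3.1,"y":-9.1,"z":0,"spin":0},{"claw":-0.4,"x":-3.5,"y":-10.5,"z":0,"spin":0}]'
python3 -m pendant '[{"claw":-0.4,"x":0,"y":0,"z":0,"spin":0},{"claw":-0.4,"x":0,"y":0,"z":0,"spin":0},{"claw":-0.4,"x":0,"y":0,"z":0,"spin":0}]'
python3 - <<'E'
from h import *
im,d,c=snap('wrist');np.savez('w5.npz',im=im,d=d,c=c);cv2.imwrite('pics/w5.png',im)
E
```

```text
time_s: 12.82
eef_pos: [0.545, -0.0373, 0.2033]
ee_rot: [0.0, 0.998, 0.06, 0.001]
force: [1.0, -1.4, 0.3]
width: 0.702
grasp_force: 0.0
time_s: 13.48
eef_pos: [0.4561, -0.3009, 0.2011]
ee_rot: [-0.0, 0.998, 0.059, -0.0]
force: [-0.3, -0.2, -0.1]
width: 0.699
grasp_force: 0.0
time_s: 13.73
eef_pos: [0.4572, -0.2993, 0.2009]
ee_rot: [-0.0, 0.998, 0.059, -0.0]
force: [-1.4, -0.2, -0.1]
width: 0.699
grasp_force: 0.0
```

View pics/w5.png

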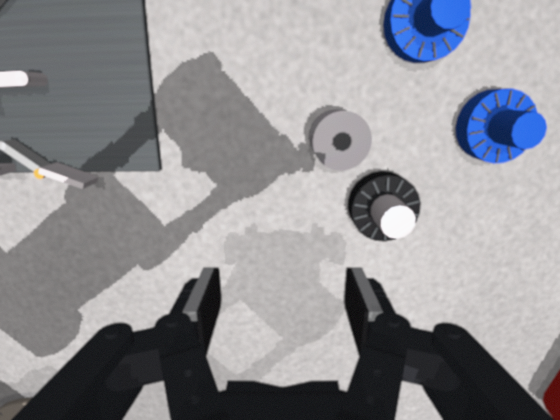

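B's neck top is at (398,222), and the spool at (341,141) is very close to it.

Run:
```python
from h import *
z=np.load('w5.npz',allow_pickle=True);c=z['c'].item();d=z['d']
for n,u,v,h in(('B',398,222,.06),('spool',341,140,.042)): print(n,onz(c,u,v,h).round(4),bydepth(c,d,u,v).round(4))
```

```text
B [ 0.4514 -0.403   0.06  ] [ 0.4512 -0.4032  0.0595]
spool [ 0.5144 -0.3432  0.042 ] [ 0.5144 -0.3431  0.0422]
```

```bash
python3 -m pendant '[{"claw":-0.4,"x":-0.1,"y":-1.2,"z":0,"spin":0},{"claw":-0.4,"x":-0.2,"y":-2.5,"z":0,"spin":0},{"claw":-0.4,"x":-0.23,"y":-3.7,"z":0,"spin":0},{"claw":-0.4,"x":-0.23,"y":-4.15,"z":-0.6,"spin":0},{"claw":-0.4,"x":-0.23,"y":-4.15,"z":-2,"spin":0},{"claw":-0.4,"x":-0.23,"y":-4.15,"z":-3.4,"spin":0},{"claw":-0.4,"x":-0.23,"y":-4.15,"z":-3.8,"spin":0},{"claw":-0.4,"x":-0.23,"y":-4.15,"z":-3.8,"spin":0}]'
python3 -m pendant '[{"claw":-0.4,"x":0,"y":0,"z":-1,"spin":0},{"claw":-0.4,"x":0,"y":0,"z":-1.8,"spin":0},{"claw":-0.4,"x":0,"y":0,"z":-2.3,"spin":0},{"claw":-0.4,"x":0,"y":0,"z":-2.3,"spin":0},{"claw":1,"x":0,"y":0,"z":-2.3,"spin":0},{"claw":1,"x":0,"y":0,"z":-2.3,"spin":0},{"claw":1,"x":0,"y":0,"z":-2.3,"spin":0},{"claw":1,"x":0,"y":0,"z":-2.3,"spin":0}]' 40
python3 -m pendant '[{"claw":1,"x":0,"y":0,"z":0,"spin":0},{"claw":1,"x":0,"y":0,"z":0,"spin":0},{"claw":1,"x":0,"y":0,"z":0,"spin":0},{"claw":1,"x":0,"y":0,"z":0,"spin":0}]'
```

```text
time_s: 14.45
eef_pos: [0.451, -0.4007, 0.1033]
ee_rot: [-0.003, 0.998, 0.06, -0.002]
force: [-0.7, 0.3, 0.2]
width: 0.703
grasp_force: 0.0
time_s: 15.12
eef_pos: [0.4529, -0.4042, 0.0513]
ee_rot: [0.002, 0.998, 0.06, 0.001]
force: [1.2, 1.5, 7.4]
width: 0.357
grasp_force: 39.8
time_s: 15.45
eef_pos: [0.4529, -0.4042, 0.0513]
ee_rot: [0.002, 0.998, 0.06, 0.002]
force: [1.2, 1.3, 6.1]
width: 0.358
grasp_force: 39.8
```

```bash
python3 -m pendant '[{"claw":1,"x":0,"y":0,"z":0.8,"spin":0},{"claw":1,"x":0,"y":0,"z":2,"spin":0},{"claw":1,"x":0,"y":0,"z":3.3,"spin":0},{"claw":1,"x":0.3,"y":0.7,"z":4.2,"spin":0},{"claw":1,"x":0.8,"y":1.8,"z":4.2,"spin":0},{"claw":1,"x":1.4,"y":3,"z":4.2,"spin":0},{"claw":1,"x":2,"y":4.2,"z":4.2,"spin":0},{"claw":1,"x":2.5,"y":5.4,"z":4.2,"spin":0}]'
python3 -m pendant '[{"claw":1,"x":0.6,"y":1.2,"z":0,"spin":0},{"claw":1,"x":1.2,"y":2.4,"z":0,"spin":0},{"claw":1,"x":1.8,"y":3.6,"z":0,"spin":0},{"claw":1,"x":2.3,"y":4.8,"z":0,"spin":0},{"claw":1,"x":2.9,"y":6.1,"z":-0.4,"spin":0},{"claw":1,"x":2.9,"y":6.1,"z":-1.2,"spin":0},{"claw":1,"x":2.9,"y":6.1,"z":-2,"spin":0},{"claw":1,"x":2.9,"y":6.1,"z":-2,"spin":0}]'
python3 -m pendant '[{"claw":1,"x":0,"y":0,"z":-0.5,"spin":0},{"claw":1,"x":0,"y":0,"z":-0.8,"spin":0},{"claw":1,"x":0,"y":0,"z":-0.8,"spin":0},{"claw":1,"x":0,"y":0,"z":-0.8,"spin":0}]'
```

```text
time_s: 16.12
eef_pos: [0.5149, -0.2671, 0.1549]
ee_rot: [0.001, 0.998, 0.059, 0.001]
force: [1.1, -0.3, -1.7]
width: 0.36
grasp_force: 40.3
time_s: 16.78
eef_pos: [0.5847, -0.1142, 0.1007]
ee_rot: [-0.001, 0.998, 0.06, -0.003]
force: [-1.7, -0.1, -2.3]
width: 0.362
grasp_force: 40.2
time_s: 17.12
eef_pos: [0.5867, -0.1162, 0.0844]
ee_rot: [0.0, 0.998, 0.059, 0.0]
force: [0.0, 0.2, -1.5]
width: 0.359
grasp_force: 40.3
```

```bash
python3 -m pendant '[{"claw":1,"x":0.09,"y":0,"z":-0.4,"spin":0},{"claw":1,"x":0.09,"y":0,"z":-0.75,"spin":0},{"claw":1,"x":0.09,"y":0,"z":-0.93,"spin":0},{"claw":1,"x":0.09,"y":0,"z":-0.93,"spin":0}]' 25
python3 -m pendant '[{"claw":1,"x":-0.06,"y":0.5,"z":0,"spin":0},{"claw":1,"x":-0.12,"y":1,"z":0,"spin":0},{"claw":1,"x":-0.18,"y":1.5,"z":0,"spin":0},{"claw":1,"x":-0.24,"y":2,"z":0,"spin":0},{"claw":1,"x":-0.3,"y":2.5,"z":0,"spin":0},{"claw":1,"x":-0.36,"y":3,"z":0,"spin":0},{"claw":1,"x":-0.36,"y":3,"z":0,"spin":0}]'
```

```text
time_s: 17.45
eef_pos: [0.5893, -0.116, 0.0607]
ee_rot: [0.0, 0.998, 0.059, 0.0]
force: [0.9, -0.8, 2.2]
width: 0.36
grasp_force: 41.6
time_s: 18.03
eef_pos: [0.5792, -0.0377, 0.0607]
ee_rot: [-0.0, 0.998, 0.061, -0.0]
force: [-1.2, 0.9, 3.9]
width: 0.358
grasp_force: 41.8
```

```bash
python3 -m pendant '[{"claw":1,"x":-0.05,"y":0.4,"z":0,"spin":0},{"claw":1,"x":-0.09,"y":0.8,"z":0,"spin":0},{"claw":1,"x":-0.14,"y":1.2,"z":0,"spin":0},{"claw":1,"x":-0.19,"y":1.6,"z":0,"spin":0},{"claw":1,"x":-0.19,"y":1.6,"z":0,"spin":0}]'
python3 -m pendant '[{"claw":1,"x":-0.05,"y":0.4,"z":0,"spin":0},{"claw":1,"x":-0.09,"y":0.8,"z":0,"spin":0},{"claw":1,"x":-0.14,"y":1.2,"z":0,"spin":0},{"claw":1,"x":-0.18,"y":1.6,"z":0,"spin":0},{"claw":1,"x":-0.18,"y":1.6,"z":0,"spin":0}]'
```

```text
time_s: 18.45
eef_pos: [0.5749, 0.0016, 0.0607]
ee_rot: [-0.0, 0.998, 0.06, 0.0]
force: [-1.0, 0.5, 5.2]
width: 0.352
grasp_force: 41.9
time_s: 18.87
eef_pos: [0.5705, 0.0417, 0.0607]
ee_rot: [-0.0, 0.998, 0.06, 0.0]
force: [-0.9, 1.5, 5.3]
width: 0.357
grasp_force: 41.9
```

```bash
python3 -m pendant '[{"claw":-0.3,"x":0,"y":0,"z":0,"spin":0},{"claw":-0.3,"x":0,"y":0,"z":0,"spin":0},{"claw":-0.3,"x":0,"y":0,"z":0,"spin":0},{"claw":-0.3,"x":0,"y":0,"z":0.6,"spin":0},{"claw":-0.4,"x":0,"y":0,"z":2,"spin":0},{"claw":-0.4,"x":0,"y":0,"z":3.5,"spin":0},{"claw":-0.4,"x":-0.6,"y":1,"z":5,"spin":0},{"claw":-0.4,"x":-1.1,"y":2.2,"z":6.5,"spin":0}]'
python3 -m pendant '[{"claw":-0.4,"x":-0.4,"y":1.2,"z":0.7,"spin":0},{"claw":-0.4,"x":-0.8,"y":2.4,"z":0.7,"spin":0},{"claw":-0.4,"x":-1.2,"y":3.6,"z":0.7,"spin":0},{"claw":-0.4,"x":-1.6,"y":4.8,"z":0.7,"spin":0},{"claw":-0.4,"x":-2.2,"y":6,"z":0.7,"spin":0},{"claw":-0.4,"x":-2.6,"y":6.5,"z":0.7,"spin":0},{"claw":-0.4,"x":-2.6,"y":6.5,"z":0.7,"spin":0},{"claw":-0.4,"x":-2.6,"y":6.5,"z":0.7,"spin":0}]'
python3 -m pendant '[{"claw":-0.4,"x":0,"y":0,"z":0,"spin":0},{"claw":-0.4,"x":0,"y":0,"z":0,"spin":0},{"claw":-0.4,"x":0,"y":0,"z":0,"spin":0}]'
python3 - <<'E'
from h import *
im,d,c=snap('wrist');np.savez('w6.npz',im=im,d=d,c=c);cv2.imwrite('pics/w6.png',cv2.resize(im,(800,600)))
print(state()['joint_positions'])
E
```

```text
time_s: 19.53
eef_pos: [0.5464, 0.0851, 0.2139]
ee_rot: [0.0, 0.998, 0.058, -0.0]
force: [1.6, 0.3, -0.6]
width: 0.701
grasp_force: 0.0
time_s: 20.2
eef_pos: [0.4812, 0.2489, 0.2297]
ee_rot: [0.0, 0.998, 0.06, -0.0]
force: [-0.1, -0.4, 0.1]
width: 0.699
grasp_force: 0.0
time_s: 20.45
eef_pos: [0.4823, 0.2474, 0.2299]
ee_rot: [0.0, 0.998, 0.059, -0.0]
force: [-0.2, 0.1, -0.1]
width: 0.703
grasp_force: 0.0
[ 3.32894359e-01  3.83391473e-01  1.49690773e+00 -1.02808680e-04
  1.26150032e+00  1.78633469e+00]
```

View pics/w6.png

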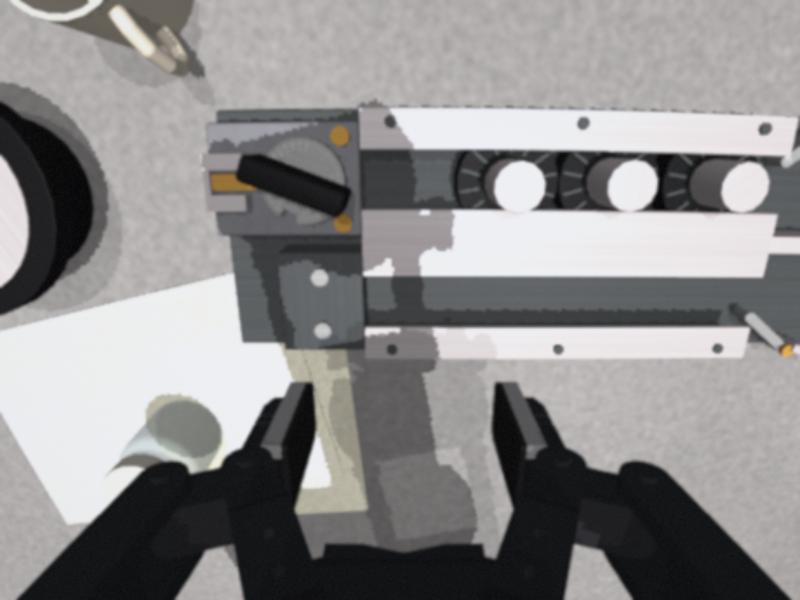

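All three lamps are in, with neck tops at (520,187), (632,187) and (745,187). The knob bar runs from about (240,165) to (347,205). I'll measure its top face from depth.

Run:
```python
from h import *
z=np.load('w6.npz',allow_pickle=True);c=z['c'].item();d=z['d']
pts=[]
for v in range(95,165):
    for u in range(145,260):
        if d[v,u]>0:
            p=bydepth(c,d,u,v)
            if .085<p[2]<.095: pts.append(p)
p=np.array(pts);m=cv2.minAreaRect((p[:,:2]*1000).astype(np.float32));print(len(p),m,p[:,2].mean())
_,_,V=np.linalg.svd(p[:,:2]-p[:,:2].mean(0));print(np.degrees(np.arctan2(V[0,1],V[0,0])))
print([onz(c,u/1.4286,187/1.4286,.07).round(4) for u in(520,632,745)])
```

```text
1535 ((535.8202514648438, 319.5795593261719), (63.882469177246094, 16.771305084228516), 76.0029296875) 0.08887720364250734
-104.15721450484398
[array([0.5497, 0.1846, 0.07  ]), array([0.5586, 0.1155, 0.07  ]), array([0.5685, 0.0429, 0.07  ])]
```

```bash
python3 -m pendant '[{"claw":0.1,"x":0.5,"y":0.5,"z":0,"spin":1.4},{"claw":0.1,"x":1,"y":1,"z":0,"spin":2.8},{"claw":0.1,"x":1.5,"y":2,"z":0,"spin":4.2},{"claw":0.1,"x":2,"y":2.5,"z":0,"spin":5.6},{"claw":0.1,"x":2.15,"y":2.88,"z":0,"spin":7},{"claw":0.1,"x":2.15,"y":2.88,"z":0,"spin":8.4},{"claw":0.1,"x":2.15,"y":2.88,"z":0,"spin":9.6},{"claw":0.1,"x":2.15,"y":2.88,"z":0,"spin":9.6}]'
python3 -m pendant '[{"claw":0.1,"x":0,"y":0,"z":0,"spin":1.4},{"claw":0.1,"x":0,"y":0,"z":0,"spin":2.8},{"claw":0.1,"x":0,"y":0,"z":-1,"spin":4.2},{"claw":0.1,"x":0,"y":0,"z":-2.2,"spin":4.2},{"claw":0.1,"x":0,"y":0,"z":-3.4,"spin":4.2},{"claw":0.1,"x":0,"y":0,"z":-3.4,"spin":4.2},{"claw":0.1,"x":0,"y":0,"z":-3.4,"spin":4.2},{"claw":0.1,"x":0,"y":0,"z":-3.4,"spin":4.2}]'
```

```text
time_s: 21.17
eef_pos: [0.5359, 0.32, 0.2296]
ee_rot: [0.0, 0.887, 0.462, -0.0]
force: [0.2, 0.2, -0.8]
width: 0.451
grasp_force: 0.0
time_s: 21.83
eef_pos: [0.5366, 0.3205, 0.1468]
ee_rot: [0.0, 0.79, 0.614, 0.001]
force: [0.3, 1.4, 0.1]
width: 0.451
grasp_force: 0.0
```

```bash
python3 -m pendant '[{"claw":0.1,"x":0,"y":0,"z":-0.8,"spin":0},{"claw":0.1,"x":0,"y":0,"z":-1.6,"spin":0},{"claw":0.1,"x":0,"y":0,"z":-2.3,"spin":0},{"claw":0.1,"x":0,"y":0,"z":-2.85,"spin":0},{"claw":0.1,"x":0,"y":0,"z":-2.85,"spin":0},{"claw":1,"x":0,"y":0,"z":-2.85,"spin":0},{"claw":1,"x":0,"y":0,"z":-2.85,"spin":0},{"claw":1,"x":0,"y":0,"z":-2.85,"spin":0}]' 30
python3 -m pendant '[{"claw":1,"x":0,"y":0,"z":0,"spin":0},{"claw":1,"x":0,"y":0,"z":0,"spin":0},{"claw":1,"x":0,"y":0,"z":0,"spin":0}]'
```

```text
time_s: 22.5
eef_pos: [0.5353, 0.3214, 0.0763]
ee_rot: [-0.0, 0.789, 0.614, 0.001]
force: [-5.4, 0.8, 3.8]
width: 0.182
grasp_force: 31.1
time_s: 22.75
eef_pos: [0.5353, 0.3213, 0.0763]
ee_rot: [-0.0, 0.789, 0.614, 0.001]
force: [-5.3, 1.1, 3.4]
width: 0.183
grasp_force: 31.0
```

```bash
python3 -m pendant '[{"claw":1,"x":0,"y":0,"z":0,"spin":-1.2},{"claw":1,"x":0,"y":0,"z":0,"spin":-2.4},{"claw":1,"x":0,"y":0,"z":0,"spin":-3.6},{"claw":1,"x":0,"y":0,"z":0,"spin":-4.8},{"claw":1,"x":0,"y":0,"z":0,"spin":-6},{"claw":1,"x":0,"y":0,"z":0,"spin":-7.2},{"claw":1,"x":0,"y":0,"z":0,"spin":-8.4},{"claw":1,"x":0,"y":0,"z":0,"spin":-9.6}]'
python3 -m pendant '[{"claw":1,"x":0,"y":0,"z":0,"spin":-0.8},{"claw":1,"x":0,"y":0,"z":0,"spin":-1.6},{"claw":1,"x":0,"y":0,"z":0,"spin":-2.3},{"claw":1,"x":0,"y":0,"z":0,"spin":-2.9},{"claw":1,"x":0,"y":0,"z":0,"spin":-2.9},{"claw":1,"x":0,"y":0,"z":0,"spin":-2.9}]'
python3 - <<'E'
from h import *
s=state();print(s['moment'],s['force'])
E
```

```text
time_s: 23.42
eef_pos: [0.5369, 0.32, 0.0763]
ee_rot: [0.001, 0.971, 0.238, 0.002]
force: [1.0, -4.2, 2.1]
width: 0.182
grasp_force: 30.7
time_s: 23.92
eef_pos: [0.5372, 0.3194, 0.0763]
ee_rot: [0.001, 0.993, 0.116, 0.002]
force: [0.5, -6.9, 1.5]
width: 0.179
grasp_force: 30.8
[-1.13672767 -0.22723834 -0.06857575] [ 0.49396067 -6.94037651  1.46262732]
```

```bash
python3 -m pendant '[{"claw":1,"x":0,"y":0,"z":0,"spin":-0.2},{"claw":1,"x":0,"y":0,"z":0,"spin":-0.4},{"claw":1,"x":0,"y":0,"z":0,"spin":-0.55},{"claw":1,"x":0,"y":0,"z":0,"spin":-0.55},{"claw":1,"x":0,"y":0,"z":0,"spin":-0.55},{"claw":1,"x":0,"y":0,"z":0,"spin":-0.55}]'
python3 - <<'E'
from h import *
s=state();print(s['moment'],s['force'])
im,d,c=snap('scene');cv2.imwrite('pics/s7.png',cv2.resize(im[160:240,280:390],(800,582),interpolation=cv2.INTER_CUBIC))
E
```

```text
time_s: 24.42
eef_pos: [0.5371, 0.3193, 0.0763]
ee_rot: [0.001, 0.996, 0.092, 0.002]
force: [2.3, -8.0, 2.2]
width: 0.182
grasp_force: 30.8
[-1.26088491 -0.19245271 -0.01764427] [ 2.2666588  -7.95755008  2.17429762]
```

```bash
python3 -m pendant '[{"claw":0.1,"x":0,"y":0,"z":0,"spin":0},{"claw":0.1,"x":0,"y":0,"z":0,"spin":0},{"claw":0.1,"x":0,"y":0,"z":0,"spin":0},{"claw":0.1,"x":0,"y":0,"z":0.8,"spin":0},{"claw":0.1,"x":0,"y":0,"z":2,"spin":0},{"claw":0.1,"x":-0.8,"y":-0.3,"z":3,"spin":0},{"claw":0.1,"x":-2,"y":-0.6,"z":4,"spin":0},{"claw":0.1,"x":-2.4,"y":-1,"z":4.5,"spin":0}]'
python3 -m pendant '[{"claw":0.1,"x":0,"y":-1,"z":0.5,"spin":0},{"claw":0.1,"x":0,"y":-1.5,"z":0.5,"spin":0},{"claw":0.1,"x":0,"y":-1.5,"z":0.5,"spin":0},{"claw":0.1,"x":0,"y":-1.5,"z":0.5,"spin":0}]'
python3 - <<'E'
from h import *
im,d,c=snap('wrist');cv2.imwrite('pics/w7.png',cv2.resize(im[:280],(800,400)))
pts=[]
for v in range(30,260):
    for u in range(60,420):
        if d[v,u]>0:
            p=bydepth(c,d,u,v)
            if .082<p[2]<.095 and abs(p[0]-.536)<.05 and abs(p[1]-.32)<.05: pts.append(p)
p=np.array(pts);m=cv2.minAreaRect((p[:,:2]*1000).astype(np.float32));print(len(p),m)
_,_,V=np.linalg.svd(p[:,:2]-p[:,:2].mean(0));print(np.degrees(np.arctan2(V[0,1],V[0,0])))
E
```

```text
time_s: 25.13
eef_pos: [0.4735, 0.2963, 0.1896]
ee_rot: [-0.001, 0.996, 0.093, 0.001]
force: [0.9, -0.0, -0.2]
width: 0.452
grasp_force: 0.0
time_s: 25.47
eef_pos: [0.4757, 0.2577, 0.1985]
ee_rot: [-0.0, 0.996, 0.091, -0.0]
force: [1.0, -0.1, 0.3]
width: 0.449
grasp_force: 0.0
2062 ((535.797119140625, 319.81292724609375), (63.4725341796875, 16.632932662963867), 10.708230972290039)
-169.4224637914537
```

View pics/w7.png

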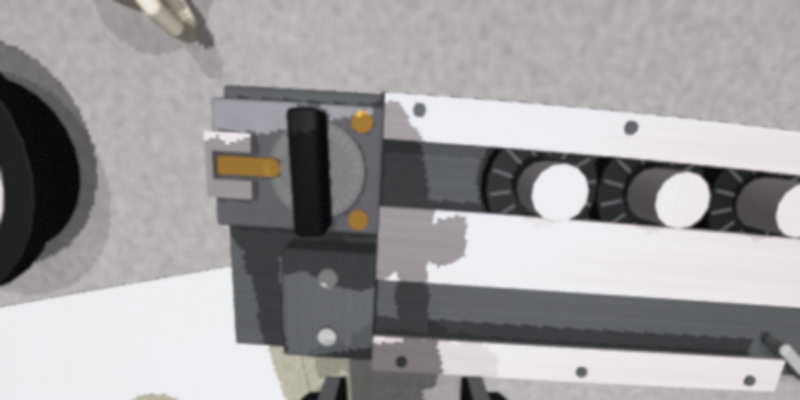

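The bar now lies across the lane (cam about 1.50), and the brass pin's tip at (280,167) reaches inside the disc rim, so it has dropped. One last check of the pawl and bench.

Run:
```python
from h import *
im,d,c=snap('scene');cv2.imwrite('pics/s8.png',cv2.resize(im[150:380,70:390],(800,575),interpolation=cv2.INTER_CUBIC))
```

```text
(no output)
```

View pics/s8.png

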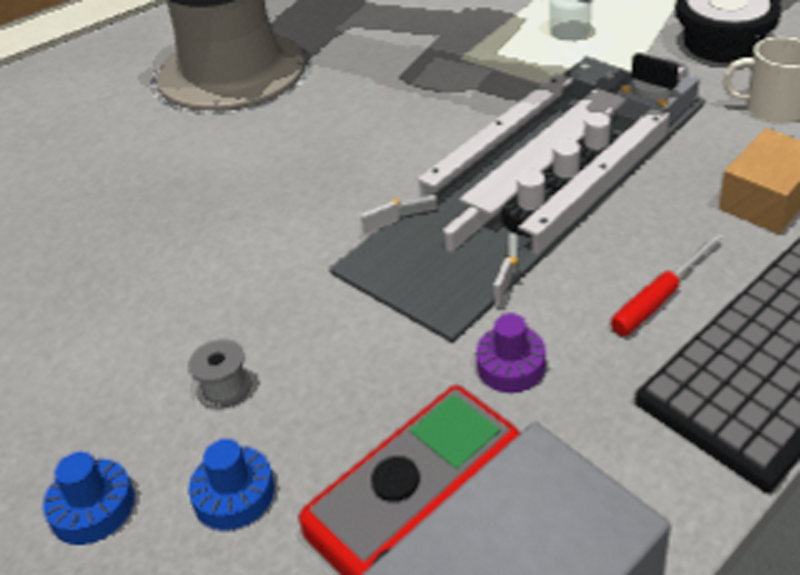

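All three lamps are in behind the shut pawl, at (513,245), the bench is otherwise undisturbed, and no black lamp is left over.

```bash
python3 -c "
from cell import *
print(close_job())"
```

```text
the job is handed in; nothing more can be done
None
```

All three lamp modules on the bench are in the knob-head lane behind the shut pawl, the knob is turned with the pin in its notch, and the job is handed in; the pictures show the bystanders undisturbed, but no verdict came back.

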